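# Bring the marked spot of a wafer under the needle and touch it

### The arm

A 6-joint arm with a two-finger parallel gripper is mounted at the origin on the work surface. World frame = base frame: x ahead of the robot, y to its left, z up, the work surface at z = 0. Lengths are in m, angles in rad, forces in N, time in s.
With the tool pointing down it reaches from about 0.225 to 0.725 m from the base axis. Payload 3.1 kg.
Tool frame: the origin (TCP) lies on the centre line of the jaws, within the pads' length; the fingertips stand tips_ahead ahead of it and the grasp point (between the pads) is the TCP (tips_ahead is the distance from the TCP to the fingertips, in m); z points along the fingers, y is the line along which they close (so a half turn about z gives the same grasp; the last joint's range is limited). The gripper opens to 85 mm and grips with 20 to 120 N. Pads are 22 mm wide; open, the fingers measure 114 mm over their backs; the gripper's body (76 mm by 85 mm) begins 54 mm behind the grasp point. The pads swing forward as they close: fully open they stand 13 mm farther back than shut.
Start: joints at [-1.236, 0.048, 0.099, 1.622, 0, 1.443], TCP at [0.234, -0.47, 0.213] pointing down, gripper open.
Joint ranges: [-2.91, 2.91], [-0.99, 1.94], [-1.21, 1.42], [-2.12, 2.29], [-1.49, 1.47], [-3.14, 3.14]. Speed limits (rad/s): [2.79, 2.79, 3.14, 3.14, 3.14, 3.14].

### API

Orientations are given as a unit quaternion [x, y, z, w].
In Python, from plant import movep, move_linear, movej, let_go, close, dwell, solve_ik, get_state, snapshot, camera_model, MotionError, job_done, tips_ahead gives the robot as it stands. The module is installed in compiled form; this text tells all that it offers. Calls block until the motion is done:
- movep(position, orientation): joint-space move of the TCP to a pose.
- move_linear(position, speed=0.15, attitude=None): straight line of the TCP; attitude=None keeps the orientation; speed is the mean speed in m/s.
- movej(angles): joint-space move.
- let_go() and close(effort=None): open the fingers fully, or close them until they stop; effort is the grip in N (None keeps the last).
- dwell(seconds).
- solve_ik(position, orientation): joint angles nearest the present ones, or None.
- get_state(): the state.
- snapshot(name): name is "scene" or "top" or "wrist"; returns (picture, depth): 420x560x3 uint8, blue, green, red; 420x560 float32, m along the optical axis (not along the pixel's ray), 0 where there is no reading.
- camera_model(name): a dict with "mtx" (3x3 intrinsics, pixels), "view" (4x4, takes a point from world to camera coordinates); the wrist camera has in their place "hand_eye" (4x4, takes a point from camera to tool coordinates, whose origin is the TCP and whose axes are the flange's). Camera axes: x right, y up, looking along -z (the intrinsics and any distortion apply to the point x, -y, -z); pixel columns grow to the right and rows downward; lengths in m; the calibration is good to about 2 mm. The wrist camera is an equidistant fisheye: a pixel r from the principal point sees the ray r / f radians off the axis. A picture is of the moment at which its call begins: read the wrist's pose just before it. camera_model takes no time and is no camera call.
A pose or a line that the arm cannot do raises MotionError and nothing moves.
- job_done(): hands the job in; it is judged then, once.
The state is a dict: "time_s": time; "joints": joint angles; "qd": joint speeds; "joint_torque": joint torques, N m; "tcp_pos": TCP position; "ee_rot": TCP orientation; "wrist_force": force on the tool from outside, world axes, zero at the start; "moment": the same for the moment, N m; "finger_gap": finger opening in m; "finger_force": force on a finger pad.
Only numpy, scipy, OpenCV 4.12 (cv2) and the standard library are available. Lean on these libraries where they do the work, as an engineer would, in place of code of your own. Each camera call takes 0.05 s, during which the arm holds its last target. There are 200 camera calls.

### The job

Slide the wafer carrier across the stage, without lifting it off, until the ringed spot on the wafer is under the point of the needle and the carrier lies square with the stage. Let go of it, then press the plunger on top of the head so the needle touches down inside the ring, and let the plunger come back up. The needle must not touch the carrier anywhere else; leave the objective and the pot that stand on the stage where they are.

Things in the scene. Friction and masses are not known exactly. Their poses are not given: they have to be found in the camera images.
- frame: Inspection frame, fixed: a black stage slab 360 x 560 x 15 mm (sliding surface 15 mm above the table), two posts 32 mm thick at y = -255 and +255 mm with a bridge at 210 to 240 mm height, and a cream head over the work. Origin on the table straight below the needle; x along the slab's short edges, away from the robot (slab spans x -270 to +90 mm), y along its long edges, z up.
- head_front (a point): Middle of the lower front edge of the cream head, 200 mm above the table. The head is 120 mm wide and runs 175 mm back from here along the frame's x; its top is 255 mm high. With the carrier in place its fin is 35 mm behind this edge, under the head: a gripper pointing straight down hits the head; one leaning back to the robot about 40 degrees clears it.
- needle: The steel needle that hangs from the head, point downward, in one piece with the sprung plunger above it. Origin at its point; z up. With the plunger up the point is 39 mm above the table, 12 mm above the carrier's top; pushed down 12 mm it meets the carrier (stop at 16 mm). Pushing takes 2 to 6 N; the spring returns it.
- plunger_top (a point): Centre of the top face of the plunger's button, a black disc 44 mm in diameter on top of the head, straight above the needle; 297 mm above the table when up.
- carrier: The wafer carrier, loose on the stage, about 0.6 kg: an aluminium plate 170 x 120 x 12 mm with a round grey-violet wafer on it and an upright grip fin. Origin at the centre of its underside; x along the long edges, from the fin towards the marked spot; z up.
- mark (a point): The marked spot on the wafer: the inside of a small black ring (15 mm inner, 21 mm outer diameter) with a dot in its middle. This point is the dot, on the plate's top, 55 mm along +x from the carrier's origin.
- fin_mid (a point): A point inside the carrier's grip fin to grip at: the fin is an upright plate 14 mm thick (carrier y), 44 mm long (carrier x), rising 50 mm above the plate's top; this point is on its mid-plane, 32 mm above the plate's top, 55 mm along -x from the carrier's origin.
- objective: Bystander, to be left alone: a steel microscope objective, 34 mm diameter, 60 mm tall, standing near the far left corner of the stage. Origin at the centre of its underside.
- lens_pot: Bystander, to be left alone: a round grey plastic lidded pot, 50 mm diameter, 36 mm tall, standing on the stage, across from the carrier. Origin at the centre of its underside.
Mind the look-alikes: they are no part of the job. What is shaped like the carrier but green is not meant.

How it is judged:
By the outcome, as a careful person would: the job done as asked, in the order asked, and still so for the second after the job is handed in, with the robot touching nothing.
It also fails if it takes over 48 s, if anything falls off the work surface, if the arm or the gripper's body presses on something with over 40 N, if the wrist force passes 120 N, or if a joint passes its speed limit or range.

## Working session

There is one attempt and no reset: what is moved stays moved. The work goes in short steps, each a Python script; the robot and the scene stay as the last script left them, time stands still between calls to the robot, and variables do not carry over. Pictures are saved under pics/ and viewed, at most 10 in all, crops included, and the job is handed in when it is done.

```bash
mkdir -p pics
cat > /tmp/a.py <<'E'
from plant import *
import cv2,numpy as np
for n in ("scene","top"):
    p,d=snapshot(n); cv2.imwrite(f"pics/{n}0.png",p); np.savez(f"{n}0.npz",p=p,d=d)
    m=camera_model(n); print(n,{k:np.round(v,4).tolist() if not isinstance(v,str) else v for k,v in m.items()})
print(camera_model("wrist"),tips_ahead,get_state())
E
python3 /tmp/a.py
```

```text
scene {'mtx': [[408.2101, 0.0, 277.0741], [0.0, 408.2101, 203.2761], [0.0, 0.0, 1.0]], 'view': [[0.8655, 0.5009, -0.008, -0.4323], [-0.2967, 0.5253, 0.7976, -0.0008], [0.4037, -0.6879, 0.6032, -1.1251], [0.0, 0.0, 0.0, 1.0]]}
top {'mtx': [[481.9093, 0.0, 283.6541], [0.0, 481.9093, 207.6154], [0.0, 0.0, 1.0]], 'view': [[-0.0287, -0.9996, -0.0029, 0.0342], [0.9938, -0.0289, 0.1071, -0.5092], [-0.1072, 0.0002, 0.9942, -1.1106], [0.0, 0.0, 0.0, 1.0]]}
{'mtx': array([[325.1922621 ,   0.        , 276.07971452],
       [  0.        , 325.1922621 , 210.06693035],
       [  0.        ,   0.        ,   1.        ]]), 'hand_eye': array([[-9.79921978e-04,  9.53566921e-01,  3.01179627e-01,
         7.77687163e-02],
       [ 9.99998982e-01,  1.24691377e-03, -6.94252601e-04,
        -1.58119959e-04],
       [-1.03756134e-03,  3.01178640e-01, -9.53567171e-01,
        -1.59965527e-01],
       [ 0.00000000e+00,  0.00000000e+00,  0.00000000e+00,
         1.00000000e+00]])} 0.019 {'time_s': 0.1, 'joints': array([-1.23582981e+00,  4.86841173e-02,  9.77245577e-02,  1.62202260e+00,
        4.50817230e-05,  1.44298293e+00]), 'qd': array([ 5.45259584e-04, -2.53295727e-03,  1.61349598e-03,  5.81663608e-04,
        1.17012678e-03, -8.63774036e-05]), 'joint_torque': array([ 2.31980957e-03, -3.39851725e+01,  3.20935392e+01,  1.58526271e-02,
       -1.59315355e-04,  3.42011832e-07]), 'tcp_pos': array([ 0.23417393, -0.46920052,  0.2123154 ]), 'ee_rot': array([ 9.73347999e-01,  2.29330497e-01, -9.05782450e-05, -1.08939034e-03]), 'wrist_force': array([-0.98241106,  0.39327616, -0.07640098]), 'moment': array([-0.00726565,  0.01614408, -0.01351199]), 'finger_force': 0.0, 'finger_gap': 0.08545284367199642}
```

View pics/scene0.png

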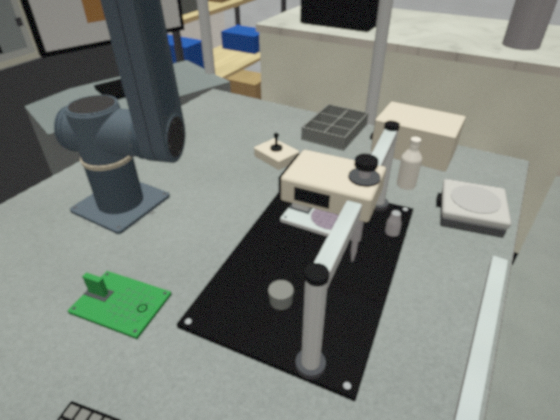

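View pics/top0.png

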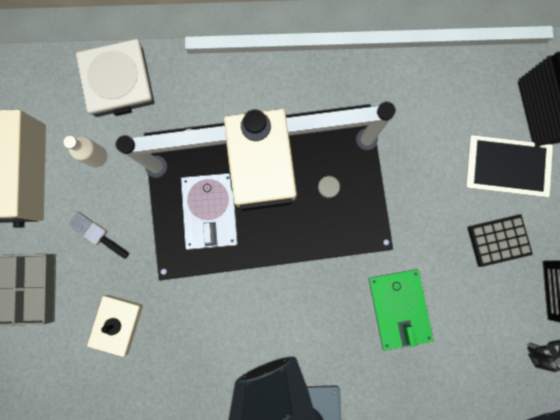

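The scene view shows the carrier partly hidden behind the head, the pot at (281,294) and the objective at (393,222). The top view shows the carrier at (208,211) with its ring at (207,188) and fin at (209,234). It also has the plunger at (256,122), the pot at (329,187), and the slab's near corners at about (158,279) and (392,250). The green look-alike is at (402,308).

```bash
cat > h.py <<'E'
from plant import *
import cv2,numpy as np
from scipy.spatial.transform import Rotation as R
def cast(uv,z,n="top"):
    m=camera_model(n);V=m["view"];uv=np.atleast_2d(np.float64(uv))
    r=np.c_[uv,np.ones(len(uv))]@np.linalg.inv(m["mtx"]).T*[1,-1,-1]
    d=r@V[:3,:3];c=-V[:3,:3].T@V[:3,3]
    return c+d*((z-c[2])/d[:,2])[:,None]
def proj(P,n="top"):
    m=camera_model(n);q=np.atleast_2d(P)@m["view"][:3,:3].T+m["view"][:3,3]
    q=q*[1,-1,-1]@m["mtx"].T;return q[:,:2]/q[:,2:]
E
cat > b.py <<'E'
from h import *
p=np.load("top0.npz")["p"];hsv=cv2.cvtColor(p,cv2.COLOR_BGR2HSV)
def big(m):
    c,_=cv2.findContours(m.astype(np.uint8),0,1);return max(c,key=cv2.contourArea)
box=np.zeros(p.shape[:2],np.uint8);box[165:256,176:241]=1
# carrier
m=(p.max(2)>90)&(box>0);m[:, :]&=~((hsv[...,0]<35)&(hsv[...,1]>25)&(np.arange(560)[None]>225))
c=big(m);rect=cv2.minAreaRect(cv2.convexHull(c));bp=cv2.boxPoints(rect);W=cast(bp,.027);print("plate px",bp.round(1).tolist());print(W.round(4).tolist(),"ctr",W.mean(0).round(4),[np.linalg.norm(W[i]-W[i-1]).round(4) for i in range(4)])
# slab
m=(p.max(2)<45);m=cv2.morphologyEx(m.astype(np.uint8),cv2.MORPH_OPEN,np.ones((3,3)));m[:100]=0;m[290:]=0;m[:,:140]=0;m[:,400:]=0
g=lambda a:cv2.fitLine(np.float32(a),cv2.DIST_HUBER,0,.01,.01).ravel()
near=[(u,np.where(m[:,u])[0].max()) for u in range(175,380)]
left=[(np.where(m[v])[0].min(),v) for v in range(185,265)]
right=[(np.where(m[v])[0].max(),v) for v in range(170,240)]
L={}
for k,a,o in(("near",near,(0,.5)),("left",left,(-.5,0)),("right",right,(.5,0))):
    w=cast(np.array(a)+o,.015)[:,:2];l=g(w);r=np.abs((w-l[2:])@[-l[1],l[0]]);L[k]=l;print(k,l.round(4),r.mean().round(4),r.max().round(4))
def X(a,b):
    t=np.linalg.solve(np.c_[a[:2],-b[:2]],b[2:]-a[2:]);return a[2:]+t[0]*a[:2]
A,B=X(L["near"],L["left"]),X(L["near"],L["right"]);print("corners",A,B,np.linalg.norm(A-B))
y=(A-B)/np.linalg.norm(A-B);x=np.array([y[1],-y[0]]);print("yaw",np.arctan2(x[1],x[0]),"origin",(A+B)/2+.27*x)
# plunger: head blob dark
m=(p.max(2)<60).astype(np.uint8);q=np.zeros_like(m);q[100:145,236:276]=1;m&=q
c=big(m);(u,v),r=cv2.minEnclosingCircle(c);print("plunger px",u,v,r,cast((u,v),.297))
# ring
s=cv2.resize(p[170:260,175:295],None,fx=6,fy=6,interpolation=2);cv2.imwrite("pics/crop1.png",s)
s=cv2.resize(p[100:160,205:305],None,fx=6,fy=6,interpolation=2);cv2.imwrite("pics/crop2.png",s)
E
python3 b.py
```

```text
plate px [[178.60000610351562, 176.6999969482422], [231.39999389648438, 172.1999969482422], [237.6999969482422, 245.0], [184.8000030517578, 249.5]]
[[0.5913, 0.2674, 0.027], [0.5985, 0.1414, 0.027], [0.4251, 0.1298, 0.027], [0.4181, 0.2537, 0.027]] ctr [0.5082 0.1981 0.027 ] [np.float64(0.1737), np.float64(0.1262), np.float64(0.1738), np.float64(0.1241)]
near [ 0.1867 -0.9824  0.4253  0.0389] 0.0039 0.0189
left [0.9941 0.1086 0.4802 0.3288] 0.0006 0.0014
right [ 0.6702 -0.7422  0.5178 -0.1963] 0.026 0.068
corners [0.37246642 0.3169976 ] [ 0.4572756  -0.12923191] 0.4542173
yaw 0.18781726 origin [0.68012285 0.14429589]
plunger px 254.5 121.5 11.597513198852539 [[0.64133077 0.06846122 0.297     ]]
```

View pics/crop1.png

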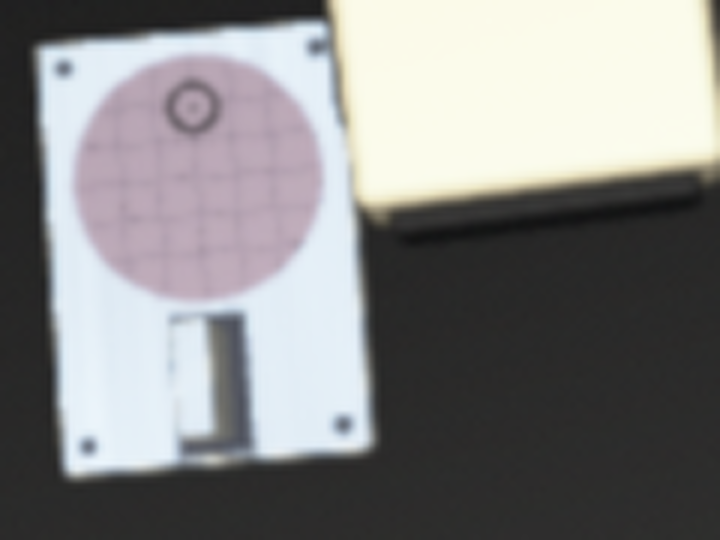

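View pics/crop2.png

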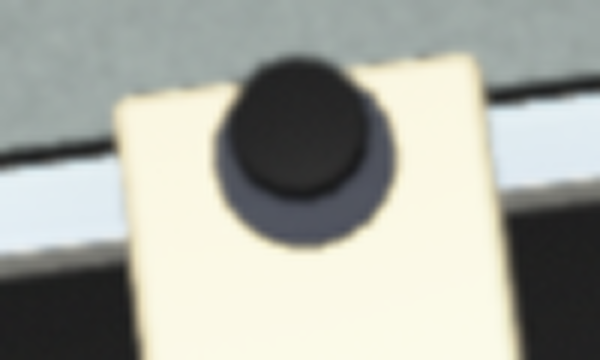

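The crops put the ring centre at (206.6,187.4), the plate holes at (185.3,180.9), (227.4,177.3), (231.8,240.3) and (189.3,243.9), and the button disc centre at (254.4,120.8). The slab line fits were contaminated, so I'll refine them.

```bash
cat > b2.py <<'E'
from h import *
p=np.load("top0.npz")["p"]
m=(p.max(2)<55).astype(np.uint8);m[:100]=0;m[:,:140]=0;m[:,400:]=0
n,l,st,_=cv2.connectedComponentsWithStats(m);k=1+st[1:,4].argmax();m=l==k;print(st[k])
def fit(a):
    w=cast(a,.015)[:,:2]
    for _ in range(4):
        L=cv2.fitLine(np.float32(w),cv2.DIST_L1,0,.0001,.0001).ravel();r=np.abs((w-L[2:])@[-L[1],L[0]]);w=w[r<max(.0015,2*np.median(r))]
    print(L.round(4),len(w),r.mean().round(5));return L
near=fit([(u,np.where(m[:,u])[0].max()+.5) for u in range(175,380)])
left=fit([(np.where(m[v])[0].min()-.5,v) for v in range(185,265)])
right=fit([(np.where(m[v])[0].max()+.5,v) for v in range(160,240)])
def X(a,b):
    t=np.linalg.solve(np.c_[a[:2],-b[:2]],b[2:]-a[2:]);return a[2:]+t[0]*a[:2]
A,B=X(near,left),X(near,right);y=(A-B)/np.linalg.norm(A-B);x=np.array([y[1],-y[0]])
print("corners",A,B,np.linalg.norm(A-B),"yaw",np.arctan2(x[1],x[0]),"origin",(A+B)/2+.27*x)
print("screws",cast([(164,271),(386,242)],.015))
print("plunger",cast((254.4,120.8),.297))
M=cast((206.6,187.4),.027)[0];H=cast([(185.3,180.9),(227.4,177.3),(231.8,240.3),(189.3,243.9)],.027)
print("mark",M,"holes ctr",H.mean(0),"yaw",[np.arctan2(*(H[i]-H[j])[[1,0]]) for i,j in((0,3),(1,2))],"mark-ctr",np.linalg.norm(M-H.mean(0)))
C=cast([(180.6,177.1),(228.8,173.3),(236.9,244.6),(185.9,249.1)],.027);print("corners",C.mean(0),[np.linalg.norm(C[i]-C[i-1]) for i in range(4)])
# fin top: z=.077 from depth
d=np.load("top0.npz")["d"];m_=camera_model("top")
vv,uu=np.mgrid[170:255,178:240];z=d[vv,uu];r=np.stack([uu,vv,np.ones_like(uu)],-1)@np.linalg.inv(m_["mtx"]).T*[1,-1,-1]*z[...,None]
V=m_["view"];P=((r-V[:3,3])@V[:3,:3]).reshape(-1,3);f=P[(P[:,2]>.068)&(P[:,2]<.09)]
print("fin",len(f),f.mean(0),f.min(0),f.max(0))
E
python3 b2.py
```

```text
[  149   126   243   153 19637]
[ 0.1019 -0.9948  0.3842 -0.0088] 205 0.00059
[0.9946 0.1036 0.4933 0.3314] 80 0.00058
[ 0.9953  0.0969  0.5253 -0.2209] 80 0.0006
corners [0.35092646 0.31660986] [ 0.4071332 -0.2323623] 0.55184203 yaw 0.102029875 origin [0.6476257  0.06962407]
screws [[ 0.36941406  0.30557654  0.015     ]
 [ 0.42245683 -0.22037353  0.015     ]]
plunger [[0.64265308 0.06861534 0.297     ]]
mark [0.56362143 0.20098755 0.027     ] holes ctr [0.50865527 0.19727504 0.027     ] yaw [np.float64(0.055725142902168415), np.float64(0.05258320340984102)] mark-ctr 0.05509139799132479
corners [0.50783001 0.19825388 0.027     ] [np.float64(0.17155646103411734), np.float64(0.11500932334704023), np.float64(0.1706855619769735), np.float64(0.11982994078353479)]
fin 131 [0.45336056 0.19401635 0.07621032] [0.43206043 0.18672285 0.06985545] [0.47529629 0.20304942 0.08167493]
```

The slab width reads 552 mm instead of 560, so the edges are eroded about 4 mm. Correcting for that gives origin (0.643,0.069), which agrees with the plunger ray. The mark lies 55.1 mm from the carrier centre (55 expected), and the fin depth agrees at (0.453,0.194,0.076). Next I'll plan the poses and check IK.

```bash
cat >> h.py <<'E'
N=np.array([.643,.0688]);YF=.102
M0=np.array([.5636,.2010]);Y0=.0541
ux=lambda y:np.array([np.cos(y),np.sin(y)])
def lean(yaw,deg=40,s=1):
    a=np.radians(deg);z=np.array([*(np.sin(a)*ux(yaw)),-np.cos(a)]);y=s*np.array([-np.sin(yaw),np.cos(yaw),0])
    return R.from_matrix(np.c_[np.cross(y,z),y,z]),z
def pt(xy,z): return np.array([*xy,z])
E
cat > c.py <<'E'
from h import *
q=lambda r:r.as_quat()
F0=M0-.11*ux(Y0);F1=N-.11*ux(YF);print(F0,F1)
for s in(1,-1):
  for deg in (38,42):
    r0,z0=lean(Y0,deg,s);r1,z1=lean(YF,deg,s)
    for nm,P,r in(("way",(.33,-.05,.28),r0),("pre",pt(F0,.059)-.12*z0,r0),("fin0",pt(F0,.059),r0),("fin1",pt(F1,.059),r1),("back",pt(F1,.059)-.17*z1,r1)):
        j=solve_ik(P,q(r));print(s,deg,nm,"tool x z-comp",r.as_matrix()[2,0].round(2),None if j is None else np.round(j,2))
for yaw in(0,np.pi/2,np.pi,-np.pi/2):
    r,_=lean(yaw,0);j=solve_ik(pt(N,.35),q(r));print("plunge",yaw,None if j is None else np.round(j,2))
E
python3 c.py
```

```text
[0.45376094 0.1950519 ] [0.53357172 0.05759945]
1 38 way tool x z-comp -0.62 None
1 38 pre tool x z-comp -0.62 [ 0.53 -0.98 -0.89  1.06 -0.29  0.39]
1 38 fin0 tool x z-comp -0.62 [ 0.42 -0.73 -0.98  0.7  -0.22  0.29]
1 38 fin1 tool x z-comp -0.62 [-0.09 -0.65 -0.94  0.63  0.12 -0.15]
1 38 back tool x z-comp -0.62 None
1 42 way tool x z-comp -0.67 None
1 42 pre tool x z-comp -0.67 None
1 42 fin0 tool x z-comp -0.67 [ 0.44 -0.81 -1.05  0.63 -0.26  0.29]
1 42 fin1 tool x z-comp -0.67 [-0.1  -0.73 -1.02  0.56  0.14 -0.15]
1 42 back tool x z-comp -0.67 None
-1 38 way tool x z-comp 0.62 None
-1 38 pre tool x z-comp 0.62 [ 0.53 -0.98 -0.89  1.06 -0.29 -2.76]
-1 38 fin0 tool x z-comp 0.62 [ 0.42 -0.73 -0.98  0.7  -0.22 -2.85]
-1 38 fin1 tool x z-comp 0.62 [-0.09 -0.65 -0.94  0.63  0.12  2.99]
-1 38 back tool x z-comp 0.62 None
-1 42 way tool x z-comp 0.67 None
-1 42 pre tool x z-comp 0.67 None
-1 42 fin0 tool x z-comp 0.67 [ 0.44 -0.81 -1.05  0.63 -0.26 -2.85]
-1 42 fin1 tool x z-comp 0.67 [-0.1  -0.73 -1.02  0.56  0.14  2.99]
-1 42 back tool x z-comp 0.67 None
plunge 0 [0.   0.54 0.99 2.02 0.   0.  ]
plunge 1.5707963267948966 [ 0.    0.54  0.99  2.02  0.   -1.57]
plunge 3.141592653589793 [ 0.    0.54  0.99  2.02  0.   -3.14]
plunge -1.5707963267948966 [0.   0.54 0.99 2.02 0.   1.57]
```

```bash
cat > d.py <<'E'
from h import *
r,z=lean(Y0,38);F0=pt(M0-.11*ux(Y0),.059)
j=solve_ik(F0-.12*z,r.as_quat())
a=np.array(j);a[0]=-1.1;movej(a);movej(j)
s=get_state();print(s["time_s"],s["tcp_pos"],s["wrist_force"])
p,_=snapshot("wrist");cv2.imwrite("pics/w1.png",p)
E
python3 d.py
```

```text
3.2917 [0.38030673 0.1905231  0.15362753] [-0.44463292  0.47104598  0.45699941]
```

View pics/w1.png

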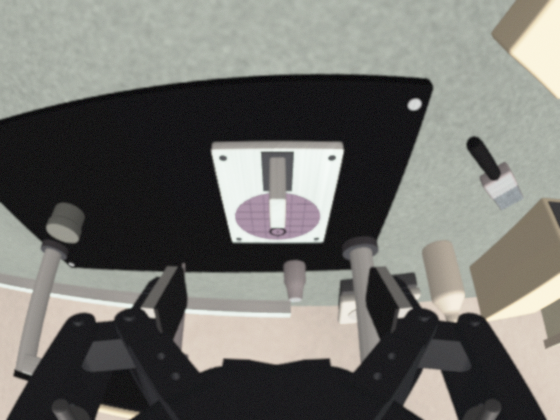

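The wrist view shows the fin at column 277, centred between the jaws, with the ring at (278,231). I'll approach, grip and slide.

```bash
cat > e.py <<'E'
from h import *
def st(t):
    s=get_state();print(t,s["time_s"].__round__(2),s["tcp_pos"].round(4),s["wrist_force"].round(1),s["moment"].round(2),round(s["finger_gap"],4),round(s["finger_force"],1))
F0=pt(M0-.11*ux(Y0),.060)
move_linear(F0,.08);st("at fin");close(30);st("closed")
# small first leg, then on to the target
F1=pt(N-.11*ux(YF),.060);r,_=lean(YF,38)
move_linear(F0+.15*(F1-F0),.05);st("leg1")
move_linear(F1,.05,r.as_quat());dwell(.3);st("end")
p,d=snapshot("top");cv2.imwrite("pics/t2.png",p);np.savez("t2.npz",p=p)
p,d=snapshot("wrist");cv2.imwrite("pics/w2.png",p)
p,d=snapshot("scene");cv2.imwrite("pics/s2.png",p)
E
python3 e.py
```

```text
at fin 4.98 [0.454  0.1953 0.0607] [-0.5 -0.1 -0.2] [-0.03  0.66  0.02] 0.0851 0.0
closed 5.63 [0.4537 0.1952 0.0602] [-1.4 -0.6  1.5] [0.   0.79 0.05] 0.0127 29.3
leg1 6.26 [0.4661 0.174  0.0602] [ 1.6  2.  -0.6] [0.14 0.45 0.34] 0.0126 29.3
end 9.41 [0.5336 0.0578 0.0601] [-2.9  4.8  4.3] [0.77 0.55 0.9 ] 0.0123 30.1
```

View pics/w2.png

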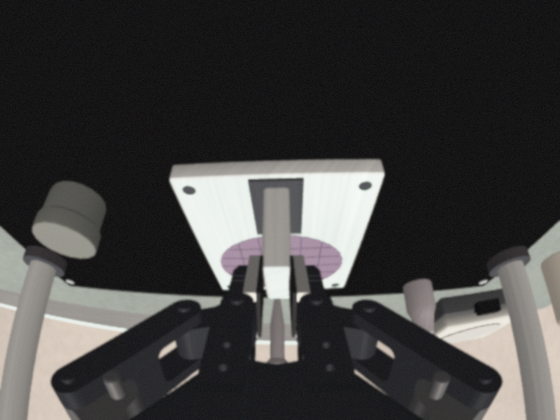

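The carrier is held square behind the needle, with the fin at column 276 and the needle at column 277. The fin hides the ring. I'll release, back off and look from the side.

```bash
cat > f.py <<'E'
from h import *
let_go();r,z=lean(YF,38);F1=pt(N-.11*ux(YF),.060)
s=get_state();print(s["time_s"],s["tcp_pos"],s["wrist_force"])
for b in(.14,.12,.1,.08):
    try: move_linear(F1-b*z,.12);print("back",b);break
    except MotionError as e: print(b,e)
def shot(k):
    dwell(.2);s=get_state();p,_=snapshot("wrist");cv2.imwrite(f"pics/w{k}.png",p);np.savez(f"w{k}.npz",p=p,t=s["tcp_pos"],q=s["ee_rot"]);print(k,s["time_s"],s["tcp_pos"],s["ee_rot"])
shot(3)
# side poses: yawed, TCP swung round the mark, to either side
for sg in(1,-1):
    for a in(.5,.35,.2):
        rr,zz=lean(YF+sg*a,35);P=pt(N-.23*ux(YF+sg*a),.15)
        if solve_ik(P,rr.as_quat()) is not None: print("side ok",sg,a,P,solve_ik(P,rr.as_quat()).round(2))
t,_=snapshot("top");cv2.imwrite("pics/t3.png",t)
t,_=snapshot("scene");cv2.imwrite("pics/s3.png",t)
w=cv2.imread("pics/w3.png")
a=cv2.resize(w[200:340,180:380],None,fx=4,fy=4,interpolation=2);cv2.imwrite("pics/w3c.png",a)
E
python3 f.py
```

```text
10.2583 [0.53357146 0.0574896  0.05998761] [-0.18193011  0.15858189 -0.7222193 ]
0.14 the arm cannot follow that straight line within its joint ranges
back 0.12
3 11.6083 [0.45979923 0.05018359 0.1534174 ] [-0.04821299  0.94457585  0.01678489  0.32429962]
side ok 1 0.5 [ 0.45343292 -0.06144716  0.15      ] [-0.72 -0.51 -0.61  1.3   0.59 -1.27]
side ok 1 0.35 [ 0.43609766 -0.03165608  0.15      ] [-0.65 -0.73 -0.74  1.25  0.54 -1.01]
side ok 1 0.2 [4.23408986e-01 3.91033915e-04 1.50000000e-01] [-0.5  -0.93 -0.84  1.21  0.43 -0.71]
side ok -1 0.5 [0.43097726 0.15794235 0.15      ] [ 0.54 -0.57 -0.66  1.09 -0.48  0.84]
side ok -1 0.35 [0.42003678 0.1252571  0.15      ] [ 0.4  -0.79 -0.79  1.07 -0.35  0.56]
side ok -1 0.2 [0.41410358 0.09130394 0.15      ] [ 0.19 -0.98 -0.87  1.09 -0.16  0.23]
```

View pics/w3.png

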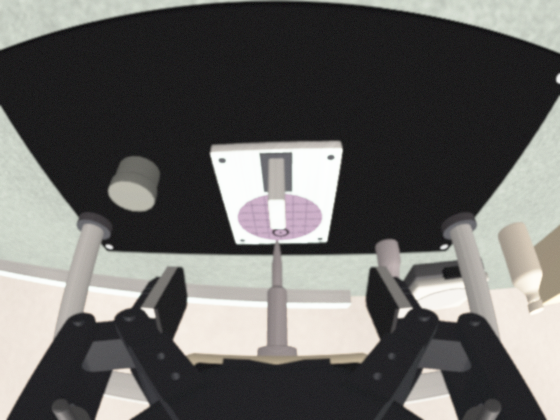

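The ring is at about (280,232) and the needle tip at about (277,238), so I expect an offset of 2–3 mm. I'll take two side views to measure it properly.

```bash
cat > g.py <<'E'
from h import *
def shot(k):
    dwell(.25);s=get_state();p,_=snapshot("wrist");cv2.imwrite(f"pics/w{k}.png",p);np.savez(f"w{k}.npz",p=p,t=s["tcp_pos"],q=s["ee_rot"]);print(k,s["time_s"],s["tcp_pos"]);return p
for k,sg in((4,1),(5,-1)):
    rr,_=lean(YF+sg*.45,35);movep(pt(N-.23*ux(YF+sg*.45),.15),rr.as_quat());shot(k)
cr=[]
for k in(3,4,5):
    d=np.load(f"w{k}.npz");m=camera_model("wrist");H=m["hand_eye"];Rt=R.from_quat(d["q"]).as_matrix()
    q=((np.r_[N,.03]-d["t"])@Rt-H[:3,3])@H[:3,:3]*[1,-1,-1]
    th=np.arctan2(np.hypot(*q[:2]),q[2]);uv=m["mtx"][:2,2]+m["mtx"][0,0]*th*q[:2]/np.hypot(*q[:2]);print(k,uv)
    u,v=uv.round().astype(int);cr.append(cv2.resize(d["p"][v-28:v+28,u-22:u+22],None,fx=6,fy=6,interpolation=cv2.INTER_CUBIC)); print("origin",u-22,v-28)
cv2.imwrite("pics/c345.png",np.hstack(cr))
E
python3 g.py
```

```text
4 12.9417 [ 0.44714151 -0.05083274  0.15013071]
5 14.9333 [0.42694638 0.14670084 0.14991013]
3 [275.77738633 232.81061701]
origin 254 205
4 [275.13106128 261.81646876]
origin 253 234
5 [276.54236392 262.09100098]
origin 255 234
```

View pics/c345.png

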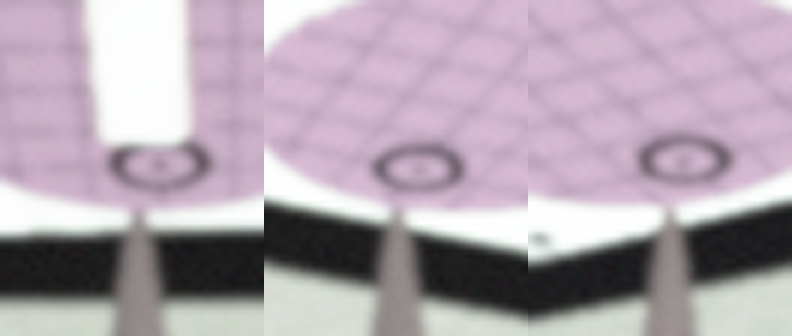

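The crops show, in each panel's own pixels, dot (158,165) and tip (139,208); dot (155,169) and tip (133,207); dot (156,160) and tip (143,207). I'll triangulate from these.

```bash
cat > k.py <<'E'
from h import *
def ray(k,uv):
    d=np.load(f"w{k}.npz");m=camera_model("wrist");H=m["hand_eye"];Rt=R.from_quat(d["q"]).as_matrix()
    e=(np.array(uv)-m["mtx"][:2,2])/m["mtx"][0,0];th=np.hypot(*e)
    v=np.r_[np.sin(th)*e/th,np.cos(th)]*[1,-1,-1]
    return Rt@H[:3,3]+d["t"],Rt@(H[:3,:3]@v)
O={3:(254,205),4:(253,234),5:(255,234)}
px=lambda k,c:np.array(O[k])+(np.array(c)+.5)/6-.5
D={"dot":{3:(158,165),4:(155,169),5:(156,160)},"tip":{3:(139,208),4:(133,207),5:(143,207)}}
Rz=np.array([ux(YF),[-np.sin(YF),np.cos(YF)]]);T={}
for n,zz in(("dot",.027),("tip",.039)):
    A=np.zeros((3,3));b=np.zeros(3)
    for k in(3,4,5):
        c,v=ray(k,px(k,D[n][k]));X=c+v*(zz-c[2])/v[2];T[n,k]=X;print(n,k,X.round(4))
        Q=np.eye(3)-np.outer(v,v);A+=Q;b+=Q@c
    T[n]=np.linalg.solve(A,b);print(n,"tri",T[n].round(4))
for k in(3,4,5):print(k,"tip-dot frame xy",(Rz@(T["tip",k]-T["dot",k])[:2]).round(4))
print("tri",(Rz@(T["tip"]-T["dot"])[:2]).round(4))
# carrier yaw from top view: slab near edge and plate near edge / hole pair, same method
p=cv2.imread("pics/t3.png");a=cv2.resize(p[175:255,215:315],None,fx=7,fy=7,interpolation=2);cv2.imwrite("pics/t3c.png",a)
E
python3 k.py
```

```text
dot 3 [0.6458 0.0742 0.027 ]
dot 4 [0.6452 0.0754 0.027 ]
dot 5 [0.6452 0.0738 0.027 ]
dot tri [0.6436 0.0742 0.0281]
tip 3 [0.643 0.07  0.039]
tip 4 [0.644  0.0689 0.039 ]
tip 5 [0.6439 0.0711 0.039 ]
tip tri [0.6462 0.0703 0.0375]
3 tip-dot frame xy [-0.0032 -0.0039]
4 tip-dot frame xy [-0.0019 -0.0064]
5 tip-dot frame xy [-0.0015 -0.0025]
tri [ 0.0022 -0.0042]
```

```bash
cat > y.py <<'E'
from h import *
import sys
sys.argv
exec(open("k.py").read().split("O={")[0].split("import *",1)[1])
def onz(k,uv,z):
    c,v=ray(k,uv);return c+v*(z-c[2])/v[2]
def holes(k,guess):
    g=cv2.cvtColor(np.load(f"w{k}.npz")["p"],6).astype(float);o=[]
    for u,v in guess:
        w=g[v-5:v+6,u-5:u+6];ww=np.clip(np.percentile(w,60)-25-w,0,None);Y,X=np.mgrid[v-5:v+6,u-5:u+6]
        o.append(((ww*X).sum()/ww.sum(),(ww*Y).sum()/ww.sum()))
    return np.array(o)
if __name__=="__main__":
    h=holes(3,[(222,160),(331,157)]);W=np.array([onz(3,u,.027) for u in h]);print(h.round(1).tolist(),W.round(4).tolist())
    d=W[0]-W[1];print("holes sep",np.linalg.norm(d),"yaw",np.arctan2(d[1],d[0]),np.pi/2-np.arctan2(d[1],d[0]))
    e=W[1]-W[0];print("carrier yaw",np.arctan2(e[1],e[0])-np.pi/2)
    g=cv2.cvtColor(np.load("w3.npz")["p"],6)
    # plate near top edge, slab near edge (background brighter above) per column
    for nm,us,v0,v1,z,hi in(("plate rear edge",range(222,332,3),135,152,.015,1),):
        pts=[(u,v0+np.argmax(np.diff(g[v0:v1,u].astype(int)))+.5) for u in us];w=np.array([onz(3,x,z) for x in pts])[:,:2]
        l=cv2.fitLine(np.float32(w),cv2.DIST_HUBER,0,.0001,.0001).ravel();print(nm,"yaw",np.arctan(-l[0]/l[1]),l.round(4))
    us=list(range(150,420,6));pts=[]
    for u in us:
        c=g[0:60,u].astype(int);pts.append((u,np.argmin(np.diff(cv2.blur(c.astype(np.float32)[:,None],(1,3)).ravel()))+.5))
    w=np.array([onz(3,x,.015) for x in pts])[:,:2];l=cv2.fitLine(np.float32(w),cv2.DIST_HUBER,0,.0001,.0001).ravel();print("slab yaw",np.arctan(-l[0]/l[1]),l.round(4),np.abs((w-l[2:])@[-l[1],l[0]]).max())
    for k in(4,5):
        pass
    c=np.array([onz(3,x,.027) for x in holes(3,[(243,241),(320,240)])]);print("far holes",c.round(4).tolist(),"yaw long",[np.arctan2(*(c[i]-W[i])[[1,0]]) for i in(0,1)])
E
python3 y.py
```

```text
[[221.7, 160.0], [330.4, 156.9]] [[0.5224, 0.0065, 0.027], [0.5082, 0.1053, 0.027]]
holes sep 0.0998600531522574 yaw -1.4283666177884713 2.999162944583368
carrier yaw 0.1424297090064255
plate rear edge yaw 0.14498372 [ 0.1445 -0.9895  0.5059  0.0551]
slab yaw 0.10029574 [ 0.1001 -0.995   0.3738  0.046 ] 0.0006223763527762771
far holes [[0.6841, 0.029, 0.027], [0.6706, 0.1307, 0.027]] yaw long [np.float64(0.13832834192278082), np.float64(0.15497307607210217)]
```

View pics/t3c.png

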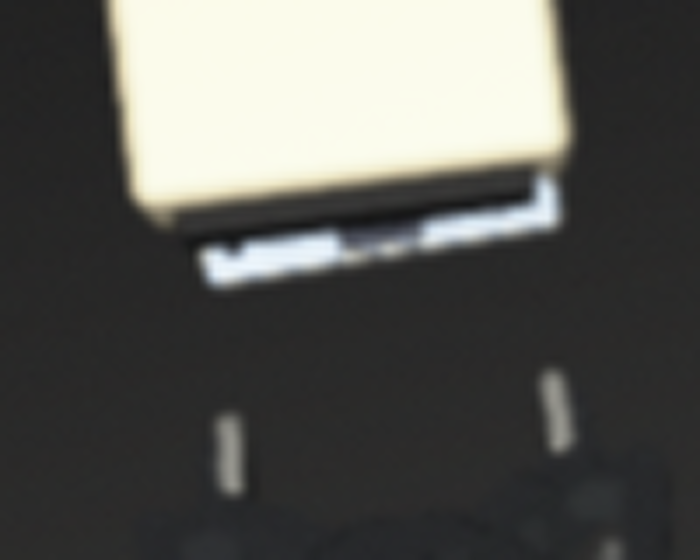

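Slab yaw is 0.100 but the carrier's is about 0.143, from both the hole pair and the rear edge; the top view agrees. The carrier yawed in the grip while sliding. The dot is also about 4 mm to the left of the tip. A turn of −0.043 about the fin cures both, so I'll regrip harder, turn, and measure while still holding.

```bash
cat > r.py <<'E'
from h import *
from y import *
def yaw_held(k,gs):
    dwell(.2);s=get_state();p,_=snapshot("wrist");np.savez(f"w{k}.npz",p=p,t=s["tcp_pos"],q=s["ee_rot"]);cv2.imwrite(f"pics/w{k}.png",p)
    W=np.array([onz(k,u,.027) for u in holes(k,gs)]);e=W[1]-W[0]
    print(k,round(s["time_s"],2),"tcp",s["tcp_pos"].round(4),"F",s["wrist_force"].round(1),"M",s["moment"].round(2),"sep",np.linalg.norm(e).round(4),"yaw",(np.arctan2(e[1],e[0])-np.pi/2).round(4),holes(k,gs).round(1).tolist())
if __name__=="__main__":
    F1=np.array([.5336,.0576,.060]);r,z=lean(.1435,38)
    movep(F1-.10*z,r.as_quat());move_linear(F1,.08)
    yaw_held(6,[(189,189),(365,187)])
    close(100);yaw_held(7,[(189,189),(365,187)])
    r,_=lean(.100,38);move_linear(F1,.02,r.as_quat());yaw_held(8,[(189,189),(365,187)])
E
python3 r.py
```

```text
6 17.53 tcp [0.5338 0.0575 0.0606] F [-0.  -0.9 -0.4] M [-0.09  0.66 -0.02] sep 0.0996 yaw 0.1439 [[189.3, 186.7], [365.6, 186.8]]
7 18.5 tcp [0.5336 0.0576 0.0603] F [-5.4  0.4  4.9] M [-0.07  0.97  0.04] sep 0.0997 yaw 0.1489 [[188.2, 188.2], [364.3, 187.6]]
8 19.0 tcp [0.5338 0.0579 0.0603] F [-0.5  0.8  2.4] M [0.14 0.52 0.34] sep 0.0997 yaw 0.1284 [[188.4, 189.4], [364.4, 186.3]]
```

```bash
cat > r2.py <<'E'
from r import *
F1=np.array([.5336,.0576,.060]);g=[(188,189),(364,186)]
for k,y in((9,.070),(10,None)):
    if y is None: let_go()
    else: move_linear(F1,.02,lean(y,38)[0].as_quat())
    yaw_held(k,g)
E
python3 r2.py
```

```text
9 19.5 tcp [0.5339 0.0579 0.0603] F [1.1 2.2 2.1] M [0.35 0.24 0.45] sep 0.0997 yaw 0.1072 [[188.5, 189.9], [364.4, 185.9]]
10 20.48 tcp [0.5336 0.0576 0.06  ] F [ 0.3 -0.1 -0.2] M [-0.06  0.65 -0.01] sep 0.0997 yaw 0.1026 [[188.4, 189.9], [364.7, 186.4]]
```

Released, the yaw reads 0.1026 against the slab's 0.100, which is square. I'll recheck the mark against the tip from the same two sides.

```bash
cat > g2.py <<'E'
from h import *
from y import ray,onz,holes
F1=np.array([.5336,.0576,.060]);r,z=lean(.07,38);move_linear(F1-.11*z,.12)
def shot(k):
    dwell(.2);s=get_state();p,_=snapshot("wrist");np.savez(f"w{k}.npz",p=p,t=s["tcp_pos"],q=s["ee_rot"]);print(k,s["time_s"],s["tcp_pos"])
shot(11)
for k,sg in((12,-1),(13,1)):
    rr,_=lean(YF+sg*.45,35);movep(pt(N-.23*ux(YF+sg*.45),.15),rr.as_quat());shot(k)
cr=[]
for k,(a,b) in((11,(254,205)),(12,(255,234)),(13,(253,234))):
    p=np.load(f"w{k}.npz")["p"];cr.append(cv2.resize(p[b:b+56,a:a+44],None,fx=6,fy=6,interpolation=cv2.INTER_CUBIC))
cv2.imwrite("pics/c11.png",np.hstack(cr))
E
python3 g2.py
```

```text
11 21.7917 [0.46574083 0.05293259 0.14547644]
12 22.9 [0.42694485 0.14611309 0.149894  ]
13 24.8417 [ 0.44714653 -0.05115738  0.14988699]
```

View pics/c11.png

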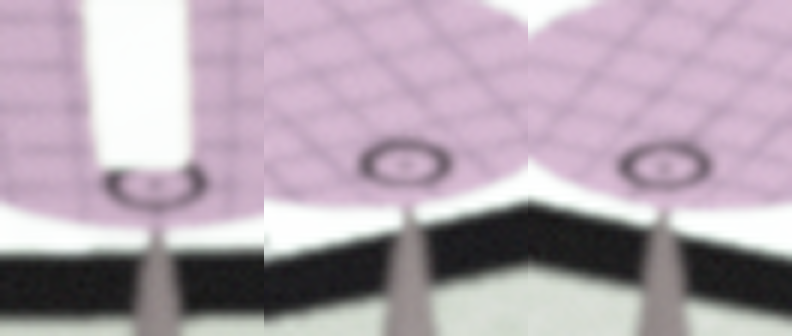

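The tip and dot columns now match in all views: dot (155,185) and tip (157,230); dot (141,164) and tip (145,207); dot (136,166) and tip (136,208).

```bash
cat > k2.py <<'E'
from h import *
from y import onz
Rz=np.array([ux(.101),[-np.sin(.101),np.cos(.101)]])
for k,o,d,t in((11,(254,205),(155,185),(157,230)),(12,(255,234),(141,164),(145,207)),(13,(253,234),(136,166),(136,208))):
    f=lambda c:np.array(o)+(np.array(c)+.5)/6-.5
    D,T=onz(k,f(d),.027),onz(k,f(t),.039);print(k,D.round(4),T.round(4),"tip-dot frame",(Rz@(T-D)[:2]).round(4))
for yaw in(0,):
    r,_=lean(yaw,0)
    for z in(.40,.30): print(solve_ik(pt(N,z),r.as_quat()))
E
python3 k2.py
```

```text
11 [0.6467 0.0693 0.027 ] [0.6437 0.0694 0.039 ] tip-dot frame [-0.003   0.0004]
12 [0.6452 0.0688 0.027 ] [0.6435 0.0703 0.039 ] tip-dot frame [-0.0016  0.0017]
13 [0.6457 0.0696 0.027 ] [0.6435 0.0683 0.039 ] tip-dot frame [-0.0024 -0.0011]
None
[0.00295444 0.4519104  0.75818749 1.87707342 0.         0.00295444]
```

The tip is about 2 mm short of the dot in x and 0.3 mm off in y, so it is well inside the 7.5 mm radius. Next I'll press the plunger with closed fingers, pointing down.

```bash
cat > p.py <<'E'
from h import *
r,_=lean(0,0);q=r.as_quat();P=np.array([.643,.069])
close(20)
movep((.38,-.06,.345),q)
move_linear(pt(P,.345),.15);move_linear(pt(P,.320),.05);dwell(.3)
f0=get_state()["wrist_force"][2];print("f0",f0,get_state()["time_s"])
z=.320;lo=[]
for z in [.312,.308,.3055]+list(np.arange(.3045,.2999,-.0007)):
    move_linear(pt(P,z),.03);dwell(.1);s=get_state();f=s["wrist_force"][2]-f0;lo.append(f);print(round(s["tcp_pos"][2],4),round(f,2))
    if z<.3056 and (f>9 or f-lo[-2]>2.5): break
dwell(.4);s=get_state();print("held",s["tcp_pos"].round(4),s["wrist_force"],s["time_s"])
p,_=snapshot("scene");cv2.imwrite("pics/s4.png",p)
E
python3 p.py
```

```text
f0 0.5276555604951557 29.55
0.3119 -1.04
0.308 -0.41
0.3054 -0.8
0.3045 -0.34
0.3038 -0.16
0.3031 -0.3
0.3024 -0.61
0.3017 -1.16
0.301 -0.82
0.3003 -0.85
held [0.643  0.069  0.3003] [-0.26631318  0.30891756 -0.65884757] 33.65
```

No force yet, so I'll check numerically with depth where the button and fingertips are.

```bash
cat > q.py <<'E'
from h import *
def cloud(d,n):
    m=camera_model(n);V=m["view"];vv,uu=np.mgrid[0:420,0:560]
    r=np.stack([uu,vv,np.ones_like(uu)],-1)@np.linalg.inv(m["mtx"]).T*[1,-1,-1]*d[...,None]
    return ((r-V[:3,3])@V[:3,:3])[d>0]
print(get_state()["finger_gap"],get_state()["finger_force"])
for t in("old","now"):
    d=np.load("scene0.npz")["d"] if t=="old" else snapshot("scene")[1]
    P=cloud(d,"scene");P=P[np.hypot(*(P[:,:2]-[.643,.069]).T)<.045]
    for z in np.arange(.25,.35,.005):
        s=P[(P[:,2]>=z)&(P[:,2]<z+.005)]
        if len(s):print(t,z.round(3),len(s),s[:,:2].mean(0).round(3),np.ptp(s[:,:2],axis=0).round(3))
E
python3 q.py
```

```text
2.248760254856982e-05 0.0
old 0.25 392 [0.636 0.053] [0.081 0.086]
old 0.255 254 [0.649 0.059] [0.075 0.078]
old 0.26 160 [0.65  0.065] [0.058 0.053]
old 0.265 30 [0.649 0.063] [0.021 0.011]
old 0.27 20 [0.651 0.062] [0.017 0.008]
old 0.28 42 [0.651 0.055] [0.041 0.021]
old 0.285 58 [0.652 0.054] [0.041 0.025]
old 0.29 88 [0.651 0.06 ] [0.043 0.038]
old 0.295 197 [0.648 0.069] [0.04  0.042]
now 0.25 399 [0.636 0.053] [0.081 0.086]
now 0.255 275 [0.648 0.061] [0.074 0.072]
now 0.26 138 [0.651 0.063] [0.058 0.052]
now 0.265 29 [0.649 0.064] [0.022 0.012]
now 0.27 21 [0.65  0.062] [0.017 0.006]
now 0.28 41 [0.65  0.054] [0.04  0.017]
now 0.285 56 [0.653 0.055] [0.041 0.025]
now 0.29 92 [0.65  0.061] [0.043 0.041]
now 0.295 193 [0.648 0.069] [0.04  0.041]
now 0.315 16 [0.644 0.064] [0.02  0.005]
now 0.32 24 [0.648 0.064] [0.022 0.019]
now 0.325 34 [0.648 0.061] [0.021 0.02 ]
now 0.33 33 [0.647 0.061] [0.022 0.022]
now 0.335 43 [0.649 0.061] [0.022 0.02 ]
now 0.34 36 [0.646 0.06 ] [0.022 0.018]
now 0.345 36 [0.647 0.06 ] [0.022 0.015]
```

The button is still up at 0.297 and the fingertips are above it at about 0.317, so they sit farther back than tips_ahead implies when shut. I'll keep lowering, guided by force.

```bash
cat > p2.py <<'E'
from h import *
P=np.array([.643,.069]);f0=0.
def go(z):
    move_linear(pt(P,z),.05);s=get_state();f=s["wrist_force"][2]-f0;print(round(s["time_s"],2),round(s["tcp_pos"][2],4),round(f,2));return f
z=.3003
while z>.272:
    z-=.003
    if go(z)>1.6: break
E
python3 p2.py
```

```text
34.0 0.2969 0.13
34.25 0.2939 -0.76
34.5 0.291 -0.21
34.75 0.288 -0.29
35.0 0.285 0.55
35.25 0.282 0.27
35.5 0.2794 0.58
35.75 0.2766 2.8
```

```bash
cat > q2.py <<'E'
from h import *
from q import cloud
E
sed -i '/^print(get/,$d' q.py
cat >> q2.py <<'E'
P=cloud(snapshot("scene")[1],"scene");P=P[np.hypot(*(P[:,:2]-[.643,.069]).T)<.045]
for z in np.arange(.27,.32,.003):
    s=P[(P[:,2]>=z)&(P[:,2]<z+.003)]
    if len(s):print(z.round(3),len(s),s[:,:2].mean(0).round(3),np.ptp(s[:,:2],axis=0).round(3))
print(get_state()["wrist_force"],get_state()["time_s"])
E
python3 q2.py
```

```text
0.27 5 [0.649 0.06 ] [0.015 0.005]
0.276 8 [0.654 0.054] [0.027 0.01 ]
0.279 32 [0.653 0.054] [0.04  0.021]
0.282 34 [0.65  0.055] [0.04 0.02]
0.285 36 [0.654 0.055] [0.042 0.028]
0.288 40 [0.652 0.055] [0.038 0.024]
0.291 148 [0.651 0.064] [0.042 0.04 ]
0.294 23 [0.646 0.065] [0.033 0.026]
0.297 9 [0.651 0.066] [0.021 0.016]
0.3 17 [0.649 0.062] [0.021 0.016]
0.303 19 [0.647 0.061] [0.022 0.017]
0.306 21 [0.646 0.061] [0.021 0.022]
0.309 19 [0.648 0.062] [0.022 0.02 ]
0.312 27 [0.647 0.06 ] [0.02  0.019]
0.315 19 [0.647 0.061] [0.021 0.019]
0.318 22 [0.648 0.06 ] [0.021 0.015]
[-0.18729769  0.88763     2.08042812] 35.8
```

The fingertips are on the button, which has moved down about 3 mm; contact was at TCP z of about 0.2795. Needle touchdown is expected near 0.2675, so I'll press in fine steps, then release.

```bash
cat > p3.py <<'E'
from h import *
P=np.array([.643,.069])
def go(z):
    move_linear(pt(P,z),.03);dwell(.08);s=get_state();f=s["wrist_force"][2];print(round(s["time_s"],2),round(s["tcp_pos"][2],4),round(f,2));return f
fs=[go(.272)]
for z in [.2695,.2685]+list(np.arange(.2678,.2625,-.0007)):
    f=go(z);fs.append(f)
    if f>9.5 : break
dwell(.3);s=get_state();print("held",s["wrist_force"],s["tcp_pos"])
move_linear(pt(P,.335),.12);s=get_state();print(s["time_s"],s["wrist_force"])
E
python3 p3.py
```

```text
36.17 0.2722 2.97
36.51 0.2696 3.51
36.84 0.2686 4.69
37.17 0.2678 4.77
37.51 0.2672 4.23
37.84 0.2671 6.48
38.17 0.267 8.07
38.51 0.2669 8.42
38.84 0.2668 10.88
held [-1.75180172 -0.47481576 10.06592821] [0.64314396 0.06899785 0.26683051]
39.8833 [-0.84915325 -0.50241993  0.04700772]
```

There was a hard stop at TCP z 0.267, matching the 12 mm touchdown travel. I'll confirm the button is back up, then hand in.

```bash
cat > z.py <<'E'
from h import *
from q import cloud
P=cloud(snapshot("scene")[1],"scene");P=P[np.hypot(*(P[:,:2]-[.648,.069]).T)<.025]
h=P[(P[:,2]>.288)&(P[:,2]<.306),2];print(len(h),np.percentile(h,[50,80,95]));ok=np.percentile(h,80)>.294
print(get_state()["time_s"],ok)
if ok: print(job_done())
E
python3 z.py
```

```text
305 [0.29540113 0.29626338 0.29685869]
39.9333 True
the job is handed in; nothing more can be done
None
```

I handed the job in at 39.9 s: the carrier is square within about 0.003 rad, the mark measured about 2 mm from the needle point, the press stopped hard at the 12 mm touchdown depth, and the plunger is back up. The touchdown itself was confirmed by force and depth, not by a picture.

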